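Refit the jaw springs of a circuit board holder

TASK

Get the board holder ready. Drop the loose T-bolt stud into the wide window of the T-slot, slide it along to the red lane and turn it a quarter turn so that its head locks under the lips. Then take each spring out of the bin and fit it in the lane of its own colour: hook its foot down into the hole in the jaw bar until the block sits on the bar, stretch the spring and put its eye fully down over the lane's post (the red one goes on the stud). When all springs are on, throw the orange lever fully over towards the posts to free the jaw. Do not disturb the pot, the phone or the jar.

Things in the scene. Friction and masses are not known exactly. Their poses are not given: they have to be found in the camera images.
- holder: Board holder fixed to the bench, 170 x 234 mm; origin at the centre of its underside, z up. x runs along the spring lanes from the grey jaw bar with the hook holes (x = -65 mm) to the rail with posts (x = +65). Lanes with coloured patches: red y = +25, blue -35, yellow -95 mm. Rest ledge for slack eyes: x = 8 to 45, top 26 mm above the bench. Rail top 24.5 mm, jaw bar top 39 mm up.
- window (a point): Centre of the T-slot's wide window, at the rail's top. The slot runs along holder y (y = 5 to 108 mm) at x = +65: floor 15.5 mm below the rail top, undercut 32 mm wide, 8.5 mm high, lips 7 mm thick. The gap between the lips is 17 mm in the window (y = 68 to 108) and 11 mm elsewhere: the stud's head enters only here, long side along the slot. Axes as the holder.
- station (a point): The stud's place in the T-slot in the red lane, at the rail's top, 63 mm from the window's centre towards holder -y. Axes as the holder.
- stud: T-bolt stud standing on its head in a steel dish (76 mm square, 12 mm high, floor 3 mm). Origin under the head, z up, x along the head's long side. Brass head 26 x 13 x 7 mm, neck 8 mm thick, flange 20 mm wide at 17 to 21 mm up, red square stem 10 x 10 mm (sides along x, y) at 21 to 43 mm up. Locked when x lies across the slot, along holder x; the flange's top is then 30 mm above the bench.
- stud_stem (a point): Centre of the stud's red stem, 32 mm above the head's underside; axes as the stud. This stem is the red lane's post. 41 mm above the bench when the stud stands on the slot's floor.
- lever (a joint): Jaw lever on the holder, in rad: 0 leaning to the jaw bar (holder -x), 1.2 fully over towards the posts (holder +x). Stays where it is left; 1 to 2 N at the ball move it. Its pivot is at holder x = -18, y = +88 mm, 21 mm above the bench.
- lever_ball (a point): Centre of the lever's orange ball, 22 mm thick, 50 mm from the pivot; it swings in the holder's x-z plane: x = -46 mm, 62 mm above the bench at 0; 71 mm above the bench upright; x = +10 mm, 62 mm above the bench at 1.2.
- red_hook (a point): Centre of the red grip block (16 x 16 x 18 mm) of a tension spring in the grey bin (160 x 216 mm, 26 mm high, floor 4 mm). x points along the coil (10 mm thick) to the eye, z up. Under the block a hook: pin 6 mm thick, 12 mm long, its last 4 mm with a foot reaching to x = +9 mm. On a flat floor this point is 21 mm up. The spring stretches but does not bend. 65 g, most of it in the eye.
- red_eye (a point): Centre of the red spring's eye: octagonal steel ring 30 mm across, 12 mm high, hole 17 mm with axis z, 98 mm from the hook pin when slack, its middle 6 mm below the block's underside; x points away from the hook. Its sides at y = +-15 mm can be gripped. Fully down on a post: 36 mm above the bench.
- red_stretch (a joint): Stretch of the red spring in m: 0 slack, 0.045 at most; 1.5 N to start it, plus 150 N/m. About 0.022 when fitted.
- red_hole (a point): Centre of the red lane's hook hole at the top of the jaw bar: 18 mm along x, 10 mm along y, plate 5 mm thick, 25 mm free below. To enter freely the pin goes 3 mm to the -x side of this centre; pulled, it moves to +6 mm and the foot catches under the plate. Hooked in, the block sits on the bar, its centre 9 mm above this point. Axes as the holder.
- blue_hook (a point): Centre of the blue grip block (16 x 16 x 18 mm) of a tension spring in the grey bin (160 x 216 mm, 26 mm high, floor 4 mm). May be absent. x points along the coil (10 mm thick) to the eye, z up. Under the block a hook: pin 6 mm thick, 12 mm long, its last 4 mm with a foot reaching to x = +9 mm. On a flat floor this point is 21 mm up. The spring stretches but does not bend. 65 g, most of it in the eye.
- blue_eye (a point): Centre of the blue spring's eye: octagonal steel ring 30 mm across, 12 mm high, hole 17 mm with axis z, 98 mm from the hook pin when slack, its middle 6 mm below the block's underside; x points away from the hook. Its sides at y = +-15 mm can be gripped. Fully down on a post: 36 mm above the bench.
- blue_stretch (a joint): Stretch of the blue spring in m: 0 slack, 0.045 at most; 1.5 N to start it, plus 150 N/m. About 0.022 when fitted.
- blue_hole (a point): Centre of the blue lane's hook hole at the top of the jaw bar: 18 mm along x, 10 mm along y, plate 5 mm thick, 25 mm free below. To enter freely the pin goes 3 mm to the -x side of this centre; pulled, it moves to +6 mm and the foot catches under the plate. Hooked in, the block sits on the bar, its centre 9 mm above this point. Axes as the holder.
- blue_post (a point): Centre of the blue lane's fixed square post, 10 x 10 mm, 22 mm high: its top is 11 mm above this point (52 mm above the bench), its flange (20 mm wide) 11 mm below. 130 mm from the lane's hole. Axes as the holder.
- yellow_hook (a point): Centre of the yellow grip block (16 x 16 x 18 mm) of a tension spring in the grey bin (160 x 216 mm, 26 mm high, floor 4 mm). May be absent. x points along the coil (10 mm thick) to the eye, z up. Under the block a hook: pin 6 mm thick, 12 mm long, its last 4 mm with a foot reaching to x = +9 mm. On a flat floor this point is 21 mm up. The spring stretches but does not bend. 65 g, most of it in the eye.
- yellow_eye (a point): Centre of the yellow spring's eye: octagonal steel ring 30 mm across, 12 mm high, hole 17 mm with axis z, 98 mm from the hook pin when slack, its middle 6 mm below the block's underside; x points away from the hook. Its sides at y = +-15 mm can be gripped. Fully down on a post: 36 mm above the bench.
- yellow_stretch (a joint): Stretch of the yellow spring in m: 0 slack, 0.045 at most; 1.5 N to start it, plus 150 N/m. About 0.022 when fitted.
- yellow_hole (a point): Centre of the yellow lane's hook hole at the top of the jaw bar: 18 mm along x, 10 mm along y, plate 5 mm thick, 25 mm free below. To enter freely the pin goes 3 mm to the -x side of this centre; pulled, it moves to +6 mm and the foot catches under the plate. Hooked in, the block sits on the bar, its centre 9 mm above this point. Axes as the holder.
- yellow_post (a point): Centre of the yellow lane's fixed square post, 10 x 10 mm, 22 mm high: its top is 11 mm above this point (52 mm above the bench), its flange (20 mm wide) 11 mm below. 130 mm from the lane's hole. Axes as the holder.
- pot: Brass soldering-tip cleaning pot, 72 mm wide, 50 mm high; bystander; origin under its centre.
- phone: Black opened phone, 70 x 145 x 9 mm, lying flat; bystander; origin under its centre.
- flux: Small amber jar with white lid, 40 mm wide, 50 mm high; bystander; origin under its centre.
Not all that is in view belongs to the job. Leave any brown or pink look-alike of the part that bears blue_hook alone. What is shaped like the part that bears red_hook but turquoise is not meant.

How it is judged:
On the way, in this order (a step that is already met when the one before it is completed fails the run):
1. the stud's head has been dropped through the window into the T-slot (z of stud_stem in the frame of holder between 0.036 and 0.046 m and horizontal distance between stud_stem and window below 0.014 m), for 0.1 s.
2. the stud stands in the red lane and is locked by a quarter turn (z of stud_stem in the frame of holder between 0.036 and 0.046 m and horizontal distance between stud_stem and station below 0.009 m and angle between the x axis of stud and the x axis of holder, either way round below 0.35 rad), for 0.2 s.
3. with the stud locked, every spring present is hooked into its hole and stretched onto its post (all of step 2 and z of red_hook in the frame of red_hole between 0.003 and 0.014 m and horizontal distance between red_hook and red_hole below 0.012 m and horizontal distance between red_eye and stud_stem below 0.009 m and z of red_eye in the frame of holder between 0.028 and 0.046 m and value of joint each of red_stretch, blue_stretch, yellow_stretch above 0.012 m and velocity of joint red_stretch between -0.02 and 0.02 m/s and z of blue_hook in the frame of blue_hole between 0.003 and 0.014 m and horizontal distance between blue_hook and blue_hole below 0.012 m and horizontal distance between blue_eye and blue_post below 0.009 m and z of blue_eye in the frame of holder between 0.028 and 0.046 m and velocity of joint blue_stretch between -0.02 and 0.02 m/s and z of yellow_hook in the frame of yellow_hole between 0.003 and 0.014 m and horizontal distance between yellow_hook and yellow_hole below 0.012 m and horizontal distance between yellow_eye and yellow_post below 0.009 m and z of yellow_eye in the frame of holder between 0.028 and 0.046 m and velocity of joint yellow_stretch between -0.02 and 0.02 m/s), for 0.2 s.
4. after that, the jaw lever is thrown fully over (value of joint lever above 1 rad), for 0.2 s.
At the end, for the whole second after the job is handed in: Stud on the slot floor within 9 mm of the red place, head across the slot within 20 deg. Each spring present: hooked in its own hole, block centre 3 to 14 mm above its mouth and within 12 mm of it, eye round its own post (within 9 mm) and down, stretched over 12 mm. Lever past 1.0 rad. All at rest (all of step 3 and value of joint lever above 1 rad and linear speed of stud below 0.03 m/s); the robot touches nothing.
It fails at once if the pot is pushed more than 30 mm (distance of pot from where it was at the start of the episode above 0.03 m).
It fails at once if the phone is pushed more than 30 mm (distance of phone from where it was at the start of the episode above 0.03 m).
It fails at once if the flux is pushed more than 30 mm (distance of flux from where it was at the start of the episode above 0.03 m).
Of blue, yellow only 1 to 2 are there at a start; the rules pass over those that are not, and their reading is None.
At some moment in a run one of red, blue, yellow may be knocked a few centimetres aside while the robot is not near it.
It also fails if it takes over 200 s, if anything falls off the work surface, if the arm or the gripper's body presses on something with over 40 N, if the wrist force passes 120 N, or if a joint passes its speed limit or range.

ROBOT

A 7-joint arm with a two-finger parallel gripper is mounted at the origin on the work surface. World frame = base frame: x ahead of the robot, y to its left, z up, the work surface at z = 0. Lengths are in m, angles in rad, forces in N, time in s.
With the tool pointing down it reaches from about 0.425 to 0.925 m from the base axis. Payload 6.8 kg.
Tool frame: the origin (TCP) lies on the front face of the gripper's body, between the roots of the fingers; the fingertips stand 73 mm ahead of it and the grasp point (between the pads) lies 54 mm ahead of it (env.nose_length is the distance from the TCP to the fingertips, in m); z points along the fingers, y is the direction in which the jaws open and shut (so a half turn about z gives the same grasp; the last joint's range is limited). The gripper opens to 85 mm and grips with 20 to 120 N. Pads are 22 mm wide; open, the fingers measure 114 mm over their backs; the gripper's body (76 mm by 85 mm) begins 54 mm behind the grasp point. The pads swing forward as they close: fully open they stand 13 mm farther back than shut.
Start: joints at [-1.323, 0.477, 0.022, 1.555, -0.011, 1.109, -0.083], TCP at [0.235, 0.633, 0.304] pointing down, gripper open.
Joint ranges: [-2.96, 2.96], [-0.34, 2.1], [-1.41, 1.46], [0.24, 2.44], [-1.37, 4.51], [0.17, 1.92], [-2.96, 2.96]. Speed limits (rad/s): [2.39, 2.39, 3.14, 3.14, 3.14, 3.14, 3.14].

INTERFACE

Orientations are given as a unit quaternion [w, x, y, z].
In Python, from cell import env, kin, camera, calibration, job gives the robot as it stands. The module is installed in compiled form; this text tells all that it offers. Calls block until the motion is done:
- env.reach(position, orientation): joint-space move of the TCP to a pose.
- env.movel(position, velocity=0.15, rot=None, stop_force=None): straight line of the TCP; rot=None keeps the orientation; velocity is the mean speed in m/s. With stop_force (N) it stops when the force on the tool has changed by that much, and returns True; else False.
- env.goto_joints(angles): joint-space move.
- env.grip(opening, f_grip=None): finger opening in m; f_grip is the grip in N (None keeps the last); returns when the fingers have stopped.
- env.dwell(seconds).
- kin.inverse_kinematics(position, orientation): joint angles nearest the present ones, or None.
- env.get_state(): the state.
- camera(name): name is "scene" or "top" or "wrist"; returns (picture, depth): 480x640x3 uint8, blue, green, red; 480x640 float32, m along the optical axis (not along the pixel's ray), 0 where there is no reading.
- calibration(name): a dict with "fx", "fy", "cx", "cy" (pixels), "k1" (the pictures are not rectified: a ray, as slopes to the right and down, at radius r is drawn at 1 + k1 r^2 times it, then the intrinsics apply), "rvec" (rotation vector, rad) and "tvec" (3), from world to camera coordinates, as OpenCV has them. Camera axes: x right, y down, z forward; pixel columns grow to the right and rows downward; lengths in m; the calibration is good to about 2 mm. A picture is of the moment at which its call begins: read the wrist's pose just before it. calibration takes no time and is no camera call; for the wrist camera it gives the pose at the moment of the call.
A pose or a line that the arm cannot do raises env.PlanningError and nothing moves.
- job.job_done(): hands the job in, once; it reports no verdict.
The state is a dict: "time": time; "qpos": joint angles; "joint_velocities": joint speeds; "joint_torque": joint torques, N m; "tcp_pos": TCP position; "orientation": TCP orientation; "force": force on the tool from outside, world axes, zero at the start; "torque": the same for the moment, N m; "opening": finger opening in m.
Only numpy, scipy, OpenCV 4.12 (cv2) and the standard library are available. Lean on these libraries where they do the work, as an engineer would, in place of code of your own. Each camera call takes 0.05 s, during which the arm holds its last target. There are 200 camera calls.

## Working session

There is one attempt and no reset: what is moved stays moved. The work goes in short steps, each a Python script; the robot and the scene stay as the last script left them, time stands still between calls to the robot, and variables do not carry over. Pictures are saved under pics/ and viewed, about 12 in all and at most 16, crops included, and the job is handed in when it is done.

```bash
ls; mkdir -p pics
cat > h.py <<'E'
import numpy as np, cv2
from cell import env, kin, camera, calibration, job
from scipy.spatial.transform import Rotation as R
def und(c,u,v):
    K=np.array([[c['fx'],0,c['cx']],[0,c['fy'],c['cy']],[0,0,1.]])
    p=cv2.undistortPoints(np.array([[[u,v]]],float),K,np.array([c['k1'],0,0,0]))
    return p[0,0]
def ray(c,u,v):
    x,y=und(c,u,v); Rm=cv2.Rodrigues(np.array(c['rvec'],float))[0]; t=np.array(c['tvec'],float).ravel()
    o=-Rm.T@t; d=Rm.T@np.array([x,y,1.]); return o,d
def onz(c,u,v,z):
    o,d=ray(c,u,v); return o+d*(z-o[2])/d[2]
def proj(c,P):
    K=np.array([[c['fx'],0,c['cx']],[0,c['fy'],c['cy']],[0,0,1.]])
    return cv2.projectPoints(np.array(P,float).reshape(-1,1,3),np.array(c['rvec'],float),np.array(c['tvec'],float),K,np.array([c['k1'],0,0,0,0]))[0].reshape(-1,2)
E
python3 - <<'E'
from h import *
for n in ['scene','top']:
    im,d=camera(n); cv2.imwrite(f'pics/{n}0.png',im); np.save(f'pics/{n}0.npy',d)
    c=calibration(n); o,_=ray(c,320,240); print(n,c,o)
print(env.get_state())
E
```

```text
pics
scene {'fx': 542.0660685097529, 'fy': 542.0660685097529, 'cx': 309.1330963097632, 'cy': 234.33286202103437, 'k1': 0.02139164500059198, 'rvec': array([ 2.35800067,  0.96861153, -0.29942271]), 'tvec': array([-0.29502246, -0.33955396,  1.60671478])} [ 1.05172768 -0.66168764  1.11351061]
top {'fx': 545.1420338689506, 'fy': 545.1420338689506, 'cx': 324.78277499742484, 'cy': 238.87447881736276, 'k1': 0.043945511679249684, 'rvec': array([ 2.08918329, -2.13991989,  0.18759167]), 'tvec': array([-0.0869693 ,  0.56495341,  1.31195038])} [ 0.30319245 -0.11667116  1.39370441]
{'time': 0.1, 'qpos': array([-1.32311326,  0.47773931,  0.02234387,  1.5563381 , -0.01149567,
        1.10931081, -0.08309858]), 'joint_velocities': array([ 0.00049481, -0.00138566,  0.00113779, -0.00318461,  0.00060046,
        0.00045168,  0.00016574]), 'joint_torque': array([ 4.08251683e-03, -5.97764289e+01,  1.61331754e+00, -2.81956297e+01,
        1.27373741e-02,  5.10539277e-03,  4.66857409e-05]), 'tcp_pos': array([0.23497924, 0.63234054, 0.30301432]), 'orientation': array([-8.49232210e-05,  1.76943665e-01,  9.84220628e-01, -8.29327593e-04]), 'force': array([-0.42513928, -1.08386293, -0.57000932]), 'torque': array([0.03172571, 0.02987715, 0.00744503]), 'opening': 0.08546231965142703}
```

View pics/top0.png

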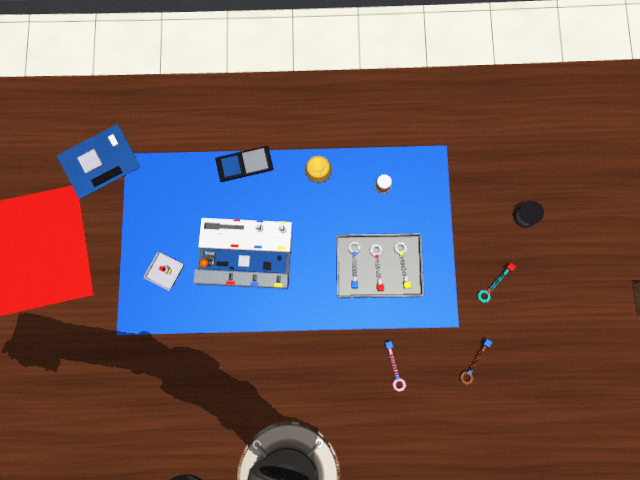

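View pics/scene0.png

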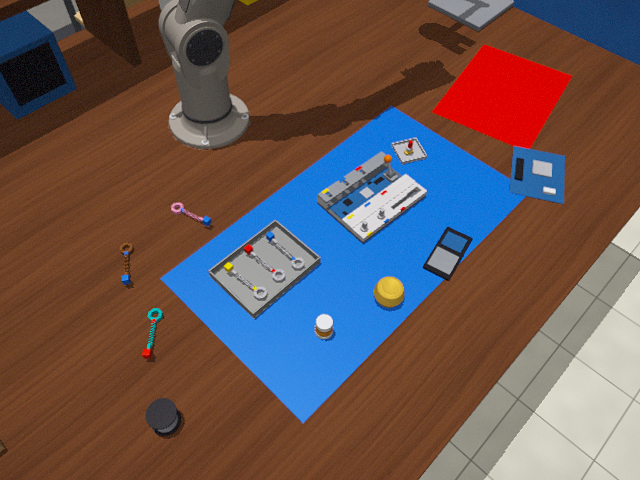

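Candidates seen in the top picture. Springs in the bin: blue (355,285), red (380,287), yellow (407,285). Look-alikes lying on the wood: pink with a blue block (390,345), brown with a blue block (487,343), turquoise with a red block (511,267). I choose the three in the bin. The stud is in its dish at (165,270). The holder is at (245,253), with its lever at (205,263).

Run:
```python
from h import *
c=calibration('top')
for n,u,v,z in [('bluehook',355,285,.03),('blueeye',355,247,.012),('redhook',380,288,.03),('redeye',376,250,.012),('yhook',407,285,.03),('yeye',400,247,.012),('stud',166,268,.04),('dish',164,271,.0),('H-railL',200,219,.0245),('H-railR',292,222,.0245),('jawL',195,285,.039),('jawR',288,289,.039),('pot',318,168,.05),('flux',384,182,.05),('phone',244,164,.009)]:
    print(n,onz(c,u,v,z).round(3))
im=cv2.imread('pics/top0.png'); 
cv2.imwrite('pics/crop1.png',cv2.resize(im[200:310,130:430],None,fx=2.66,fy=2.66,interpolation=cv2.INTER_CUBIC))
w,d=camera('wrist'); cw=calibration('wrist'); o,dd=ray(cw,320,240); s=env.get_state()
Rt=R.from_quat(s['orientation'],scalar_first=True)
print('cam in tool',Rt.inv().apply(o-s['tcp_pos']),Rt.inv().apply(dd),cw['fx'])
print(Rt.as_matrix().round(3))
# feasibility with tool down, yaw
for P in [(.5,.3),(.55,-.25),(.45,.1),(.6,.1)]:
  for yaw in (0,90,-90):
    q=R.from_euler('ZX',[yaw,180],degrees=True).as_quat(scalar_first=True)
    for z in (.08,.35):
      print(P,yaw,z,kin.inverse_kinematics([*P,z],q))
```

```text
bluehook [ 0.448 -0.173  0.03 ]
blueeye [ 0.547 -0.177  0.012]
redhook [ 0.439 -0.235  0.03 ]
redeye [ 0.538 -0.231  0.012]
yhook [ 0.445 -0.303  0.03 ]
yeye [ 0.545 -0.293  0.012]
stud [0.501 0.299 0.04 ]
dish [0.499 0.316 0.   ]
H-railL [0.629 0.221 0.024]
H-railR [ 0.615 -0.017  0.024]
jawL [0.457 0.226 0.039]
jawR [ 0.441 -0.006  0.039]
pot [ 0.75  -0.087  0.05 ]
flux [ 0.707 -0.255  0.05 ]
phone [0.78  0.11  0.009]
cam in tool [ 0.08443548 -0.00096968 -0.06985108] [-0.33331477 -0.00224179  0.9428325 ] 421.3338307090102
[[-0.937  0.348 -0.   ]
 [ 0.348  0.937 -0.001]
 [-0.    -0.001 -1.   ]]
(0.5, 0.3) 0 0.08 [-1.03451875  0.69486777  0.52210433  1.95373477 -0.56371219  0.64050137
 -1.72006489]
(0.5, 0.3) 0 0.35 [-1.1923514   0.33343196  0.70055823  1.76276748 -0.23535742  1.13084466
 -1.9885827 ]
(0.5, 0.3) 90 0.08 [-0.86027521  0.64426704  0.28159103  1.94197299 -0.30195989  0.59585302
 -0.38067014]
(0.5, 0.3) 90 0.35 [-0.97490858  0.29561285  0.41118116  1.74971382 -0.12954244  1.12294903
 -0.52337758]
(0.5, 0.3) -90 0.08 [-0.43580731  0.63945639 -0.27723276  1.91135528  0.281
[... 1368 characters left out ...]
173  0.14142409  1.9959279  -0.01091063  1.07811715
  2.79996604]
(0.6, 0.1) 0 0.08 [-0.66035059  0.72958843  0.54258277  1.89286445 -0.57903627  0.68021824
 -1.33848729]
(0.6, 0.1) 0 0.35 [-0.86012022  0.40989745  0.80367119  1.70762015 -0.31824     1.16025006
 -1.53973478]
(0.6, 0.1) 90 0.08 [-0.59250842  0.70329006  0.44441159  1.88829673 -0.47376647  0.65534064
  0.1419673 ]
(0.6, 0.1) 90 0.35 [-0.72082039  0.36557328  0.59884265  1.69943806 -0.22306786  1.14543678
 -0.06006015]
(0.6, 0.1) -90 0.08 [-0.10549011  0.66149526 -0.21709349  1.85283602  0.22027176  0.65048764
  2.68745251]
(0.6, 0.1) -90 0.35 [-0.29257076  0.32805654  0.03204426  1.67038338 -0.01134396  1.1433336
  2.88406128]
```

View pics/crop1.png

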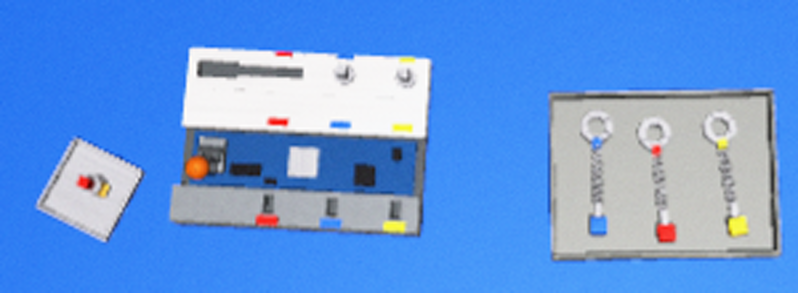

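The crop confirms the three springs with blue, red and yellow blocks in the bin. It shows the stud lying reddish and brass in the dish, the T-slot window at the left end, and two fixed posts. Next is a close wrist look at the dish and holder.

```bash
cat >> h.py <<'E'
def Q(yaw): return R.from_euler('ZX',[yaw,np.pi]).as_quat(scalar_first=True)
def look(name,view=True):
    c=calibration('wrist'); im,d=camera('wrist'); cv2.imwrite(f'pics/{name}.png',im); np.save(f'pics/{name}.npy',d)
    import pickle; pickle.dump(c,open(f'pics/{name}.pkl','wb')); return c,im,d
def st():
    s=env.get_state(); print('t',round(s['time'],1),'tcp',s['tcp_pos'].round(4),'F',s['force'].round(1),'open',round(s['opening'],4)); return s
E
python3 - <<'E'
from h import *
env.reach([.53,.17,.34],Q(0)); st(); look('w1'); st()
print(env.nose_length)
E
```

```text
t 2.1 tcp [0.5298 0.1711 0.3399] F [ 0.2  0.3 -0.7] open 0.0854
t 2.2 tcp [0.5298 0.1712 0.3398] F [-0.9  0.2  0.7] open 0.0854
0.0726
```

View pics/w1.png

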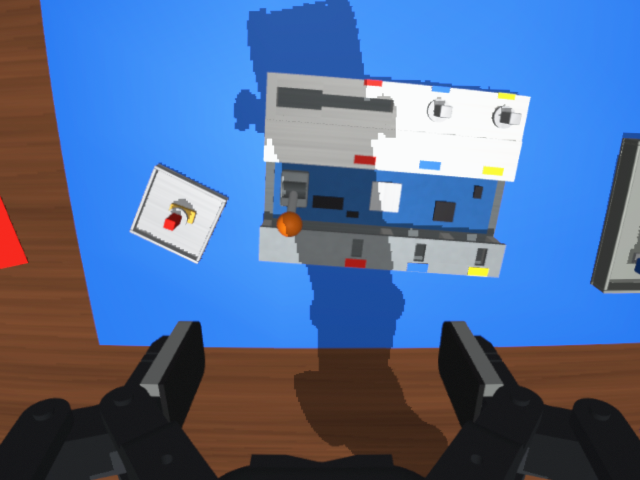

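The wrist view shows the dish at (180,213), with the stud's red stem top at (172,222) and brass head at (185,210). The holder has hook holes near (357,246), (420,252) and (482,257), posts at (440,108) and (507,116), and the lever ball at (289,224). I zoom in on both for accurate pixels.

Run:
```python
import cv2,numpy as np
im=cv2.imread('pics/w1.png')
a=cv2.resize(im[65:285,250:540],None,fx=2,fy=2,interpolation=cv2.INTER_CUBIC)
b=cv2.resize(im[160:268,128:232],(220,int(108*220/104)),interpolation=cv2.INTER_CUBIC)
o=np.zeros((440,800,3),np.uint8); o[:,:580]=a; o[:b.shape[0],580:]=b
cv2.imwrite('pics/w1c.png',o)
```

```text
(no output)
```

View pics/w1c.png

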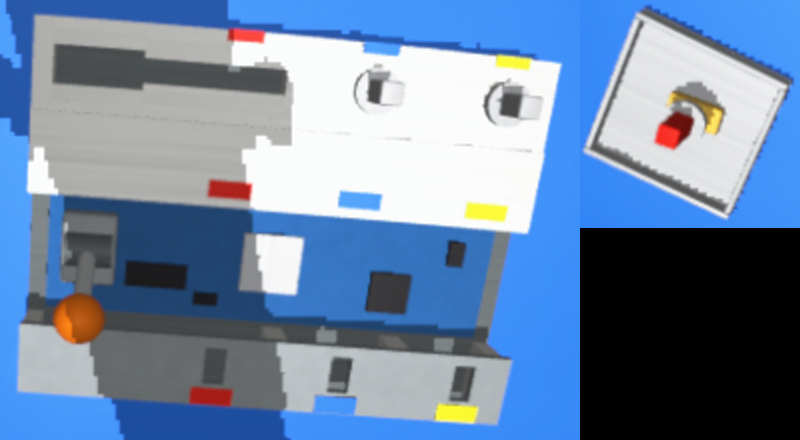

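The zoom gives the hole centres, the post tops, the slot ends and the rail and jaw corners clearly. The brass head's long side runs from (673,95) to (715,122), about 57° in world yaw. I fit the holder pose from these points and look closer at the stud.

Run:
```python
from h import *
import pickle
from scipy.optimize import least_squares
c=pickle.load(open('pics/w1.pkl','rb'))
pts=[(214,366,-65,25,39),(341,376,-65,-35,39),(463,384,-65,-95,39),(54,64,65,108,24.5),(287,80,65,5,24.5),(393,93,65,-35,52),(529,106,65,-95,52),(36,15,85,117,24.5),(560,64,85,-117,24.5)]
px=np.array([(250+a/2,65+b/2) for a,b,*_ in pts]); m=np.array([p[2:] for p in pts])/1000
def f(p,px=px,m=m): 
    w=(R.from_euler('z',p[2]).apply(m)+[p[0],p[1],0]); return (proj(c,w)-px).ravel()
s=least_squares(f,[.53,.1,-.06],loss='soft_l1'); print(s.x,f(s.x).reshape(-1,2).round(1).tolist())
i=range(7); s2=least_squares(lambda p:f(p)[:14],s.x); print(s2.x)
np.save('holder.npy',s2.x)
sx=onz(c,171.5,223.4,.046); hb=onz(c,182.8,210.6,.01); print('stud',sx,hb)
P=(sx+hb)/2
yaw=np.deg2rad(57)
env.reach([P[0],P[1],.24],Q(yaw)); st(); c,im,d=look('w2')
hsv=cv2.cvtColor(im,cv2.COLOR_BGR2HSV)
red=((hsv[...,0]<8)|(hsv[...,0]>172))&(hsv[...,1]>150)&(hsv[...,2]>60)
br=(hsv[...,0]>15)&(hsv[...,0]<35)&(hsv[...,1]>90)
for n,mk,z in (('red',red,.046),('brass',br,.010)):
    mk=mk.copy(); mk[380:]=0
    k,l,stt,cen=cv2.connectedComponentsWithStats(mk.astype(np.uint8))
    for j in range(1,k):
        if stt[j,4]>60: print(n,stt[j],onz(c,*cen[j],z).round(4))
cv2.imwrite('pics/w2c.png',cv2.resize(im[100:400,170:470],(600,600)))
```

```text
[ 0.53834863  0.1066911  -0.07284809] [[0.3, 0.1], [-0.4, -0.5], [-0.1, -0.2], [-0.4, -0.1], [-0.1, 1.2], [0.0, 0.1], [1.5, 0.6], [-0.7, -0.2], [0.4, -0.6]]
[ 0.53848955  0.10680485 -0.07167573]
stud [0.50151468 0.30718028 0.046     ] [0.50360389 0.30776363 0.01      ]
t 2.9 tcp [0.5032 0.3068 0.2403] F [0.4 0.3 0.5] open 0.0854
red [  60    0   73   40 1507] [0.4659 0.4887 0.046 ]
red [306 210  16  22 285] [0.502  0.3124 0.046 ]
red [565 313  10  16  84] [0.6177 0.1448 0.046 ]
brass [304 191  18  13 158] [0.5046 0.3194 0.01  ]
```

View pics/w2c.png

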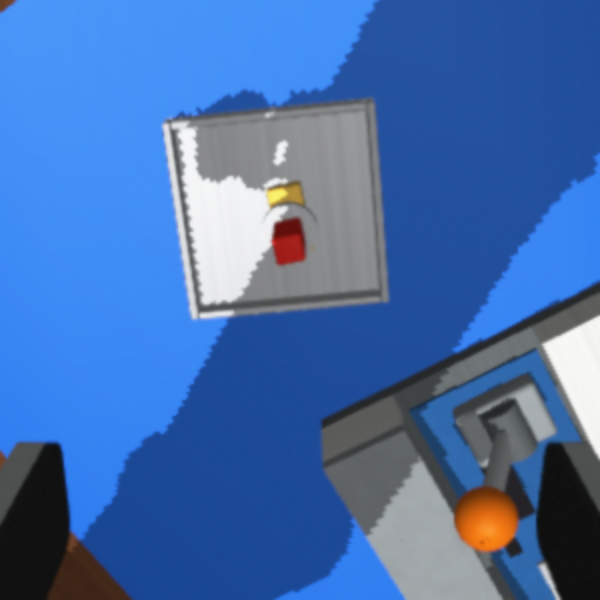

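The stem top is at about (314,225) in the full image. The stud's axes are turned about 8° anticlockwise from the tool, so the stud's yaw is about 65°. The head's long side lies along the tool's x. I grip the stem, lift it and look.

Run:
```python
from h import *
import pickle
c=pickle.load(open('pics/w2.pkl','rb'))
P=onz(c,314.7,224.7,.046); print(P)
yaw=np.deg2rad(65)
env.grip(.04,60); env.reach([P[0],P[1],.15],Q(yaw))
env.movel([P[0],P[1],.099],.1); st()
env.grip(0); s=st()
s=env.get_state(); env.movel([*s['tcp_pos'][:2],.20],.15); st()
# over the window at height, head along holder y
hx,hy,ha=np.load('holder.npy'); 
W=R.from_euler('z',ha).apply([.065,.088,0])+[hx,hy,0]; print('window',W)
env.reach([W[0],W[1],.165],Q(ha+np.pi/2)); st()
c,im,d=look('w3'); cv2.imwrite('pics/w3c.png',im[150:480,120:520])
```

```text
[0.50084883 0.30982837 0.046     ]
t 4.6 tcp [0.5013 0.31   0.0995] F [-0.4 -0.  -0.1] open 0.0402
t 5.0 tcp [0.5012 0.31   0.0997] F [-1.7 -0.6  5.9] open 0.0082
t 5.8 tcp [0.5006 0.3098 0.1991] F [-0.6  0.2 -0.5] open 0.0082
window [0.60962472 0.18992396 0.        ]
t 6.5 tcp [0.6091 0.1896 0.1636] F [-0.2  1.  -0.3] open 0.0084
```

View pics/w3c.png

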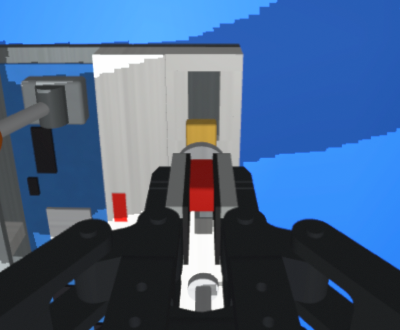

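The stud is held upright, with its brass head in front (crop 200,132) and the window behind it at (204,100). I check the lateral alignment numerically, then lower with a force stop.

Run:
```python
from h import *
import pickle
c=pickle.load(open('pics/w3.pkl','rb'))
hx,hy,ha=np.load('holder.npy'); H=R.from_euler('z',ha)
h=lambda p: H.inv().apply(p-np.array([hx,hy,0]))
im=cv2.imread('pics/w3.png')
hsv=cv2.cvtColor(im,cv2.COLOR_BGR2HSV)
br=((hsv[...,0]>15)&(hsv[...,0]<35)&(hsv[...,1]>90)).astype(np.uint8)
k,l,s_,cen=cv2.connectedComponentsWithStats(br); j=1+s_[1:,4].argmax(); print(s_[j])
x,y,w,hh,_=s_[j]
print('head lat', h(onz(c,x+w/2,y+2,.074)))
row=im[245,290:360].astype(int).sum(1); print(row)
d=np.where(row<500)[0]; u0,u1=290+d[0],290+d[-1]+1; print(u0,u1)
print('slot edges',h(onz(c,u0,245,.0245)),h(onz(c,u1,245,.0245)))
```

```text
[306 269  31  27 748]
head lat [0.06452001 0.10151158 0.074     ]
[571 572 573 570 562 561 561 563 564 564 564 560 560 558 560 563 561 499
 335 256 250 252 249 246 243 242 245 247 251 250 250 248 246 247 248 247
 247 246 248 250 252 255 253 252 249 247 246 245 268 376 514 563 570 572
 570 572 570 569 568 567 566 570 573 577 582 582 582 579 582 582]
307 340
slot edges [0.0567499  0.09474363 0.0245    ] [0.07418373 0.09473243 0.0245    ]
```

```bash
cat >> h.py <<'E'
hx,hy,ha=np.load('holder.npy'); H=R.from_euler('z',ha)
def hp(x,y,z): # holder mm -> world
    return H.apply([x/1e3,y/1e3,0])+[hx,hy,z/1e3]
E
python3 - <<'E'
from h import *
q=Q(ha+np.pi/2)
p=hp(66,88,135); env.movel(p,.1,rot=q)
p=hp(66,88,107); r=env.movel(p,.04,stop_force=8); print(r); s=st()
print(H.inv().apply(s['tcp_pos']-[hx,hy,0]))
env.dwell(.2); st()
E
```

```text
False
t 7.8 tcp [0.6108 0.1899 0.1071] F [-0.3  1.2 -0.3] open 0.0082
[0.06618365 0.08802587 0.10712288]
t 8.1 tcp [0.6108 0.1899 0.1073] F [-0.  -0.2 -0. ] open 0.0082
```

Run:
```python
from h import *
r=env.movel(hp(66,88,104.5),.02,stop_force=5); print(r); s=st()
z=s['tcp_pos'][2]*1e3+.6; env.movel(hp(66,88,z),.02)
r=env.movel(hp(66,25,z),.06,stop_force=15); print('slide',r); s=st(); print(H.inv().apply(s['tcp_pos']-[hx,hy,0]))
if not r:
    for a in (60,30,0):
        r=env.movel(hp(66,25,z),.05,rot=Q(ha+np.deg2rad(a)),stop_force=20); print(a,r); s=st()
        if r: break
print(H.inv().apply(s['tcp_pos']-[hx,hy,0]),s['torque'])
```

```text
True
t 8.3 tcp [0.6112 0.1899 0.1057] F [-0.9 -0.9  6.6] open 0.0085
slide False
t 9.7 tcp [0.6061 0.1277 0.1063] F [ 0.1  0.6 -0.2] open 0.0087
[0.06595692 0.02569524 0.10632282]
60 False
t 10.4 tcp [0.6061 0.1275 0.1063] F [-0.1  0.6 -0.6] open 0.0083
30 False
t 11.1 tcp [0.6061 0.127  0.1063] F [ 0.1  0.1 -0.1] open 0.0081
0 False
t 11.7 tcp [0.6061 0.127  0.1064] F [ 0.5  0.2 -0.6] open 0.0085
[0.06602504 0.02496162 0.1063584 ] [-0.01362074  0.00152508 -0.01613062]
```

Run:
```python
from h import *
env.movel(hp(66,25,105.8),.03); env.grip(.04); s=env.get_state()
env.movel(hp(66,25,220),.25); c,im,d=look('w4')
env.reach([.49,-.235,.32],Q(0)); st(); c,im2,d=look('w5')
o=np.zeros((480,800,3),np.uint8); o[:,:560]=im2[:, 40:600]; o[:240,560:]=cv2.resize(im[150:390,200:440],(240,240)); cv2.imwrite('pics/w5c.png',o)
```

```text
t 14.5 tcp [ 0.4909 -0.2335  0.3195] F [-0.9 -0.2  0.4] open 0.0395
```

View pics/w5c.png

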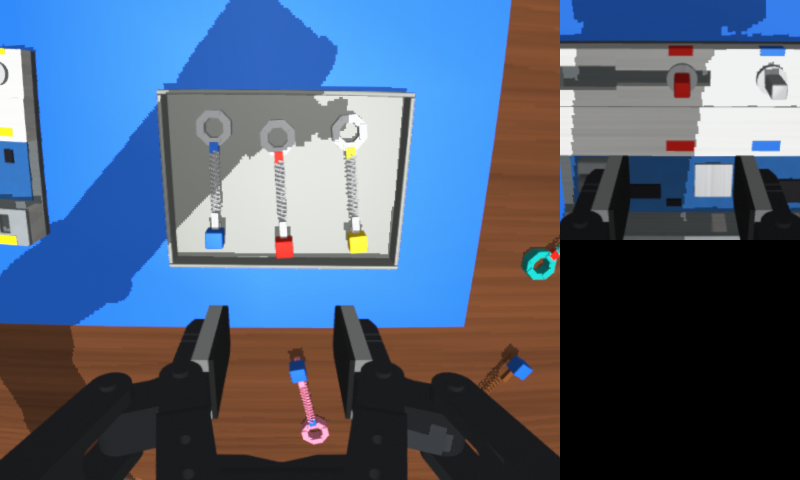

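The stud stands in the red lane (inset 682,80). The bin springs in the full image have blocks near (254,240) blue, (324,245) red and (397,240) yellow, with eyes at (254,127), (317,138) and (388,131). I start with red.

```bash
cat >> h.py <<'E'
HUE={'red':[(0,8),(172,180)],'blue':[(100,125)],'yellow':[(22,35)]}
def cmask(im,col):
    hsv=cv2.cvtColor(im,cv2.COLOR_BGR2HSV); m=np.zeros(im.shape[:2],bool)
    for a,b in HUE[col]: m|=(hsv[...,0]>=a)&(hsv[...,0]<=b)
    return m&(hsv[...,1]>(150 if col!='yellow' else 120))&(hsv[...,2]>60)
def comps(m,amin=80):
    k,l,s,c=cv2.connectedComponentsWithStats(m.astype(np.uint8)); return [(s[j],c[j],l==j) for j in range(1,k) if s[j,4]>amin]
def block(c,im,col,guess,eye,ztop=.034,zeye=.016):
    """block top centre and yaw from its robot-side top edge and the eye pixel"""
    best=min(comps(cmask(im,col)),key=lambda t:np.hypot(*(t[1]-guess)))
    print(col,best[0],best[1].round(1))
    ys,xs=np.where(best[2]); y1=ys.max(); lo=xs[(ys>y1-6)&(ys<=y1-1)]
    E=onz(c,*eye,zeye); e=onz(c,(lo.min()+lo.max())/2,y1+.5,ztop)
    d=(E-e)[:2]; d/=np.hypot(*d); C=e[:2]+.008*d
    print('block',C.round(4),'yaw',np.rad2deg(np.arctan2(d[1],d[0])).round(1),'pin-eye',np.hypot(*(E[:2]-C)).round(4),'width px',lo.max()-lo.min()+1)
    return C,np.arctan2(d[1],d[0])
E
python3 - <<'E'
from h import *
import pickle
c=pickle.load(open('pics/w5.pkl','rb')); im=cv2.imread('pics/w5.png')
for col,g,e in (('red',(324,245),(317,138)),('blue',(254,240),(254,127)),('yellow',(397,240),(388,131))):
    C,y=block(c,im,col,g,e)
    if col=='red': T=(C,y)
C,y=T
env.grip(.04,100); env.reach([*C,.15],Q(y)); env.movel([*C,.0915],.1); st()
env.grip(0); s=st(); env.movel([*s['tcp_pos'][:2],.16],.1); st(); look('w6')
im=cv2.imread('pics/w6.png'); cv2.imwrite('pics/w6c.png',im[60:480,120:520])
E
```

```text
red [316 236  17  23 338] [323.7 247.7]
block [ 0.4399 -0.2364] yaw 3.5 pin-eye 0.0979 width px 17
blue [245 228  19  21 350] [254.3 238.3]
block [ 0.4494 -0.1738] yaw -1.2 pin-eye 0.0977 width px 17
yellow [387 231  20  23 373] [396.9 242.1]
block [ 0.4448 -0.3027] yaw 6.1 pin-eye 0.0996 width px 18
t 16.2 tcp [ 0.4402 -0.2367  0.0919] F [ 0.9 -0.8  0.6] open 0.0402
t 16.6 tcp [ 0.4403 -0.2366  0.0924] F [-0.7  1.1  7.9] open 0.0133
t 17.4 tcp [ 0.4401 -0.2362  0.1596] F [ 0.3 -0.2 -0.9] open 0.0133
```

View pics/w6c.png

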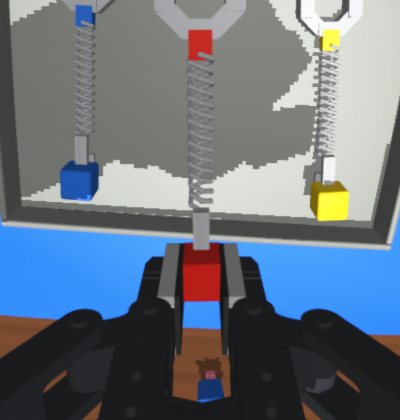

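Red is held level and centred between the pads, and its coil runs straight up at x≈200. I take it to its hole and lower it with a force stop.

```bash
cat >> h.py <<'E'
def hook(lane,x=-68,dy=0):
    q=Q(ha); s=env.get_state(); p=s['tcp_pos']
    env.movel([p[0],p[1],.2],.2)
    env.reach(hp(x,lane+dy,200),q); env.movel(hp(x,lane+dy,145),.15)
    r=env.movel(hp(x,lane+dy,114),.03,stop_force=6); s=st(); print('contact',r,(H.inv().apply(s['tcp_pos']-[hx,hy,0])*1e3).round(1))
    return r
E
python3 - <<'E'
from h import *
hook(25); look('w7'); im=cv2.imread('pics/w7.png'); cv2.imwrite('pics/w7c.png',im[60:480,120:520])
E
```

```text
t 20.7 tcp [0.4723 0.1365 0.1154] F [-2.6 -0.5  7.6] open 0.013
contact True [-68.1  24.9 115.4]
```

View pics/w7c.png

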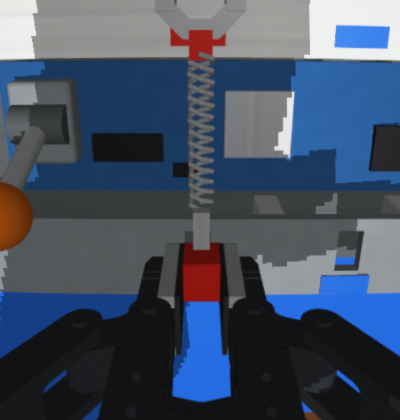

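Red's hook went in: contact came at a TCP height of 115.4 mm, as expected with the block on the bar. The coil lies along the lane with the eye over the ledge. Next I release the block, grip the eye, stretch it, and tilt the tool so the spring pivots about its hook while it goes over the stud.

```bash
cat >> h.py <<'E'
L=68.
def qp(p): return (H*R.from_euler('YX',[-p,np.pi])).as_quat(scalar_first=True)
def eyeto(x,lane,z,p,v=.05,stop=25,L=L):
    p=np.deg2rad(p); g=hp(x,lane,z); zt=H.apply([np.sin(p),0,-np.cos(p)])
    r=env.movel(g-zt*L/1e3,v,rot=qp(p),stop_force=stop); s=env.get_state(); F=H.inv().apply(s['force'])
    print('eye->',np.round([x,z,np.rad2deg(p)],1),r,'F',F.round(1),'open',round(s['opening'],4),'t',round(s['time'],1)); return r
def arc(x,p): # eye height when spring pivots about block's rear lower edge, pin pulled to +6
    a=np.deg2rad(p); d=(x+67-6*np.sin(a))/np.cos(a); return 39+d*np.sin(a)-6*np.cos(a)
def eye_grip(lane,ex=30):
    env.grip(.03); s=env.get_state(); p=H.inv().apply(s['tcp_pos']-[hx,hy,0])*1e3
    env.movel(hp(p[0],p[1],150),.2); env.grip(.045,60); env.movel(hp(ex,lane,150),.2,rot=Q(ha))
    r=env.movel(hp(ex,lane,101),.08,stop_force=8); s=st(); print('down',r); env.grip(0); return st()
def fit(lane,tilt=11):
    for x,z,p in [(36,33.5,0),(45,34,0),(50,arc(50,4),4),(53,arc(53,8),8),(55,arc(55,tilt),tilt),(66,arc(66,tilt),tilt),(66,arc(66,6),6),(65.5,arc(65.5,3),3),(65,36.3,1.4)]:
        if eyeto(x,lane,z,p): print('STOP'); return False
    return True
E
python3 - <<'E'
from h import *
s=eye_grip(25)
if s['opening']>.02: print(fit(25)); st(); look('w8'); im=cv2.imread('pics/w8.png'); cv2.imwrite('pics/w8c.png',im[60:480,120:520])
E
```

```text
t 23.1 tcp [0.5704 0.1294 0.1011] F [-0.3 -1.  -0.1] open 0.045
down False
t 23.4 tcp [0.5707 0.1295 0.1018] F [-1.8  0.   5.5] open 0.028
eye-> [36.  33.5  0. ] False F [1.  0.2 2. ] open 0.0279 t 23.6
eye-> [45. 34.  0.] False F [-5.4  0.1  6.4] open 0.0275 t 24.0
eye-> [50.  41.2  4. ] False F [-4.1 -0.8  0.7] open 0.0275 t 24.2
eye-> [53.  49.8  8. ] False F [-10.6  -1.    1.3] open 0.0279 t 24.6
eye-> [55.  56.6 11. ] False F [-12.9  -0.9   2.2] open 0.0276 t 24.8
eye-> [66.  58.7 11. ] True F [-5.8  0.2  0.6] open 0.028 t 25.1
STOP
False
t 25.1 tcp [0.5778 0.1289 0.1199] F [-5.7  0.6  0.6] open 0.028
```

View pics/w8c.png

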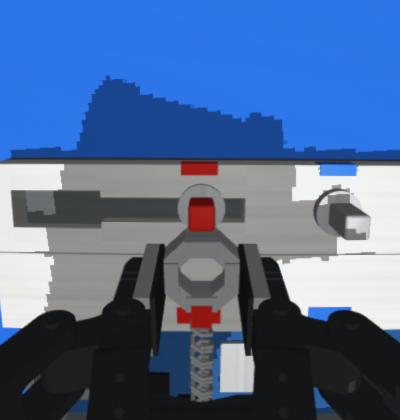

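The ring front met the stem at about x=45, because I had neglected its 15 mm front radius, so the force stop fired. The picture shows the ring in front of the stud (ring 200,280; stem 203,215), with the stud still upright. I back off, set the eye on the ledge and re-measure with the depth image.

```bash
cat >> h.py <<'E'
def cloud(c,d):
    v,u=np.mgrid[0:480:1,0:640:1]; ok=(d>0)
    K=np.array([[c['fx'],0,c['cx']],[0,c['fy'],c['cy']],[0,0,1.]])
    n=cv2.undistortPoints(np.stack([u[ok],v[ok]],1).astype(float).reshape(-1,1,2),K,np.array([c['k1'],0,0,0]))[:,0]
    z=d[ok]; P=np.c_[n*z[:,None],z]; Rm=cv2.Rodrigues(np.array(c['rvec'],float))[0]
    W=(P-np.array(c['tvec']).ravel())@Rm
    return H.inv().apply(W-[hx,hy,0])*1e3, np.stack([u[ok],v[ok]],1)
def box(C,x0,x1,y0,y1,z0,z1): return C[(C[:,0]>x0)&(C[:,0]<x1)&(C[:,1]>y0)&(C[:,1]<y1)&(C[:,2]>z0)&(C[:,2]<z1)]
def rep(n,B):
    print(n,len(B),(np.percentile(B,[2,50,98],axis=0).round(1).tolist() if len(B)>5 else ''))
E
python3 - <<'E'
from h import *
s=st(); Rt=R.from_quat(s['orientation'],scalar_first=True); zt=H.inv().apply(Rt.apply([0,0,1])); print('tilt',np.rad2deg(np.arcsin(zt[0])), 'eye by tool',H.inv().apply(s['tcp_pos']-[hx,hy,0])*1e3+zt*68)
eyeto(47,25,50,8); eyeto(42,25,40,3); eyeto(38,25,34.5,0); env.grip(.045); 
env.movel(hp(38,25,220),.2); st(); c,im,d=look('w9'); C,uv=cloud(c,d)
rep('ledge',box(C,10,40,45,60,15,34)); rep('rail',box(C,55,75,60,110,20,30)); rep('railtop',box(C,70,90,20,60,15,40))
rep('ring?',box(C,5,58,5,45,31,60)); rep('stem',box(C,50,80,10,40,46,60)); rep('flange',box(C,50,80,10,40,27,33)); rep('block',box(C,-85,-45,10,40,46,70))
cv2.imwrite('pics/w9c.png',im[60:480,120:520])
E
```

```text
t 25.1 tcp [0.5776 0.129  0.1196] F [-4.6  0.2  0.3] open 0.0277
tilt 9.44280601014419 eye by tool [48.53169467 24.9236255  52.52754937]
eye-> [47. 50.  8.] False F [-3.   0.1 -1.2] open 0.0278 t 25.4
eye-> [42. 40.  3.] False F [-2.  -0.1 -1.1] open 0.0278 t 25.7
eye-> [38.  34.5  0. ] False F [ 0.1  0.3 -0.7] open 0.0278 t 26.0
t 27.0 tcp [0.5775 0.1293 0.2191] F [-0.1  0.6  0.3] open 0.0452
ledge 944 [[10.6, 45.3, 24.6], [25.3, 52.5, 25.9], [39.5, 59.6, 27.3]]
rail 730 [[55.1, 60.7, 20.5], [58.7, 85.6, 24.2], [74.9, 109.8, 25.8]]
railtop 1639 [[71.1, 20.7, 17.6], [78.3, 38.4, 24.5], [85.4, 59.1, 33.5]]
ring? 1722 [[7.7, 10.0, 32.0], [34.9, 24.5, 37.6], [53.3, 38.2, 40.9]]
stem 304 [[61.9, 19.2, 47.4], [67.1, 23.9, 51.6], [71.4, 28.5, 53.0]]
flange 511 [[51.9, 14.9, 27.4], [68.5, 23.9, 29.8], [75.7, 33.2, 32.4]]
block 698 [[-65.9, 15.8, 46.3], [-54.6, 23.8, 56.5], [-48.8, 31.2, 58.1]]
```

Depth shows everything intact: the stud stem is at (66.5, 24) in holder mm, the block is seated and pulled (x≈-57.5, top 57), and the ring centre is at x≈38. The caught foot limits the tilt to about 10°. So I push the spring back slack, tilt to 13°, and then go forward high over the stud.

```bash
cat >> h.py <<'E'
def fit2(lane,first=True):
    pts=[(36,33.5,0),(30,33.5,0),(29.5,45,6.3),(28.8,57.5,13.3),(36,57.5,12.6),(45,57.5,11.8),(55,57.5,10.9),(66,57.5,10),(66.5,50,6.7),(66.5,43,4),(66,38,2.2),(65.5,36.2,1.4)]
    for x,z,p in pts:
        if eyeto(x,lane,z,p,v=.06,stop=16): print('STOP'); return False
    return True
E
python3 - <<'E'
from h import *
env.grip(.045,100); env.movel(hp(38,25,101.5),.12,rot=Q(ha)); env.grip(0); st()
print(fit2(25)); s=st(); c,im,d=look('w10'); C,uv=cloud(c,d)
Rt=R.from_quat(s['orientation'],scalar_first=True); zt=H.inv().apply(Rt.apply([0,0,1])); print('tilt',np.rad2deg(np.arcsin(zt[0])), 'eye by tool',H.inv().apply(s['tcp_pos']-[hx,hy,0])*1e3+zt*68)
rep('stem',box(C,50,80,10,40,46,60)); rep('ring',box(C,40,85,8,42,36,46)); rep('block',box(C,-85,-45,10,40,46,70))
E
```

```text
t 28.7 tcp [0.5788 0.1292 0.1028] F [-1.   0.7  7.2] open 0.026
eye-> [36.  33.5  0. ] False F [ 1.  -0.2  6.7] open 0.0258 t 29.0
eye-> [30.  33.5  0. ] False F [ 1.9 -0.1  6.9] open 0.0262 t 29.2
eye-> [29.5 45.   6.3] False F [-0.3 -1.   0.6] open 0.026 t 29.6
eye-> [28.8 57.5 13.3] False F [-0.8  0.3  1. ] open 0.0262 t 30.0
eye-> [36.  57.5 12.6] False F [-1.3 -0.  -0.9] open 0.0261 t 30.3
eye-> [45.  57.5 11.8] False F [-3.   1.3 -1.1] open 0.026 t 30.6
eye-> [55.  57.5 10.9] True F [-4.4 -0.6  0.4] open 0.0263 t 30.8
STOP
False
t 30.8 tcp [0.5762 0.1291 0.1221] F [-4.4 -0.3  0.4] open 0.0263
tilt 10.26789453991675 eye by tool [48.1190223  24.94491581 55.1906    ]
stem 2670 [[50.8, 11.2, 49.5], [60.3, 24.1, 57.1], [73.6, 36.9, 59.8]]
ring 128 [[40.1, 18.6, 36.3], [73.1, 24.1, 44.2], [73.6, 30.3, 45.9]]
block 0
```

The ring hangs about 3 mm lower in the pads than assumed: depth puts its front top at 59.8 mm against an expected 63.7 mm. I correct L to 71 mm, back off, raise and go on.

```bash
sed -i 's/^L=68\./L=71./' h.py
cat >> h.py <<'E'
def tail(lane,pts):
    for x,z,p in pts:
        if eyeto(x,lane,z,p,v=.06,stop=16): print('STOP'); return False
    return True
def where(L=71.):
    s=env.get_state(); Rt=R.from_quat(s['orientation'],scalar_first=True); zt=H.inv().apply(Rt.apply([0,0,1])); print('tilt',np.rad2deg(np.arcsin(zt[0])).round(1), 'eye by tool',(H.inv().apply(s['tcp_pos']-[hx,hy,0])*1e3+zt*L).round(1))
E
python3 - <<'E'
from h import *
where()
tail(25,[(40,52,10.3),(33,53,11.5),(32,58,13.6)]); where()
c,im,d=look('w11'); C,uv=cloud(c,d); rep('ring',box(C,10,55,8,42,48,75)); rep('stem',box(C,58,80,15,35,46,60))
ok=tail(25,[(40,58.5,12.7),(46,58.5,12.2)]); where()
c,im,d=look('w12'); C,uv=cloud(c,d); rep('ring',box(C,25,65,8,42,54,75)); rep('stem',box(C,58,80,15,35,46,54))
cv2.imwrite('pics/w12c.png',im[60:480,120:520])
E
```

```text
tilt 10.3 eye by tool [48.2 24.9 51.9]
eye-> [40.  52.  10.3] False F [-0.9 -1.1 -1.2] open 0.0264 t 31.2
eye-> [33.  53.  11.5] False F [-0.9 -0.4 -0.8] open 0.0261 t 31.5
eye-> [32.  58.  13.6] False F [ 0.5 -0.6 -3.5] open 0.026 t 31.7
tilt 13.6 eye by tool [32.2 25.1 58.2]
ring 5460 [[11.8, 10.3, 52.3], [33.4, 24.2, 62.7], [47.3, 39.8, 73.5]]
stem 653 [[61.7, 19.2, 47.5], [66.5, 23.9, 51.7], [71.2, 28.9, 53.1]]
eye-> [40.  58.5 12.7] False F [-3.3 -0.2 -3.1] open 0.026 t 32.1
eye-> [46.  58.5 12.2] False F [-2.9 -0.3 -2.1] open 0.0265 t 32.3
tilt 12.1 eye by tool [45.6 25.  58.2]
ring 5148 [[27.2, 10.1, 55.2], [48.6, 24.1, 63.3], [60.5, 39.9, 73.5]]
stem 665 [[61.4, 19.4, 47.7], [66.7, 24.1, 51.7], [71.3, 28.8, 53.1]]
```

Run:
```python
from h import *
ok=tail(25,[(56,58.5,11.2),(66.5,58.5,10.2)]); where()
c,im,d=look('w13'); C,uv=cloud(c,d); rep('ring',box(C,45,90,8,42,54,75)); rep('stem',box(C,58,75,17,33,46,54)); rep('block',box(C,-85,-45,10,40,46,70))
if ok:
    ok=tail(25,[(66.5,52,7.5),(66.5,45,4.5),(66.3,40,2.5),(66,37,1.6)]); where(); st()
    c,im,d=look('w14'); cv2.imwrite('pics/w14c.png',im[60:480,120:520])
```

```text
eye-> [56.  58.5 11.2] False F [-3.6  0.1 -2.3] open 0.0261 t 32.7
eye-> [66.5 58.5 10.2] False F [-5.1 -0.1 -2.7] open 0.0261 t 33.0
tilt 10.1 eye by tool [65.6 24.9 58.1]
ring 5162 [[47.3, 10.1, 55.3], [68.9, 24.4, 63.2], [80.5, 39.9, 73.4]]
stem 419 [[58.3, 18.1, 50.5], [64.0, 24.1, 51.9], [67.5, 31.8, 53.8]]
block 0 
eye-> [66.5 52.   7.5] False F [-4.6  0.1 -2. ] open 0.0259 t 33.4
eye-> [66.5 45.   4.5] False F [-5.7  0.9 -1.5] open 0.026 t 33.6
eye-> [66.3 40.   2.5] False F [-6.2  0.1 -0.9] open 0.026 t 33.9
eye-> [66.  37.   1.6] False F [-4.8  0.2 -0.9] open 0.0262 t 34.1
tilt 1.7 eye by tool [65.9 25.  37.2]
t 34.1 tcp [0.6039 0.1272 0.1082] F [-4.7  0.6 -0.9] open 0.0262
```

```bash
cat >> h.py <<'E'
def check(lane,tag):
    env.reach(hp(20,lane,300),Q(ha)); env.dwell(.2)
    c,im,d=look(tag); C,uv=cloud(c,d)
    rep('post',box(C,55,78,lane-7,lane+7,48,56)); B=box(C,40,85,lane-18,lane+18,38,46); rep('ring top',B); rep('ring low?',box(C,40,85,lane-18,lane+18,33,38)); rep('block',box(C,-90,-40,lane-12,lane+12,46,70)); return c,im,d,C
E
python3 - <<'E'
from h import *
env.grip(.045); env.movel(hp(65,25,200),.2); c,im,d,C=check(25,'w15')
rep('railtop',box(C,70,84,40,60,18,30)); cv2.imwrite('pics/w15c.png',im[60:380,120:520])
st()
E
```

```text
post 168 [[58.4, 19.5, 48.9], [63.0, 23.9, 52.5], [67.1, 28.4, 54.3]]
ring top 1009 [[41.4, 10.2, 39.8], [59.1, 23.9, 44.2], [74.8, 37.8, 45.8]]
ring low? 51 [[52.1, 12.3, 33.7], [70.0, 23.9, 35.5], [75.4, 33.2, 37.9]]
block 531 [[-66.5, 16.6, 47.2], [-53.7, 24.0, 58.4], [-41.3, 31.4, 60.2]]
railtop 422 [[71.3, 40.6, 22.7], [77.6, 50.2, 24.4], [83.8, 59.8, 26.0]]
t 35.9 tcp [0.5599 0.1303 0.2986] F [ 0.   0.7 -1.1] open 0.0449
```

View pics/w15c.png

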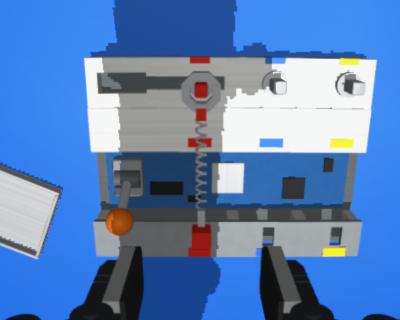

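Red is on its stud: ring at (201,91), collar at (201,114), block at (201,240). Depth puts the ring top at about 44 mm and the block top at 58 mm, both within limits. Blue is next, with a fresh look at the bin using block plus collar for position and yaw.

```bash
cat >> h.py <<'E'
def find(c,im,col,zt=.034):
    """block centre + yaw in the bin from block's near edge and the coloured collar at the eye"""
    out=[]
    for s,cen,m in comps(cmask(im,col),15):
        p=onz(c,*cen,.02)
        if .38<p[0]<.62 and -.38<p[1]<-.10: out.append((s,cen,m,p))
    out=[o for o in out if o[0][4]<1500]
    out.sort(key=lambda o:-o[0][4]); b=out[0]
    col_=[o for o in out[1:] if .05<np.hypot(*(o[3]-b[3])[:2])<.12]
    print(col,[(o[0].tolist(),o[3].round(3).tolist()) for o in out[:4]])
    k=onz(c,*col_[0][1],.012); ys,xs=np.where(b[2]); y1=ys.max(); lo=xs[(ys>y1-6)&(ys<=y1-1)]
    e=onz(c,(lo.min()+lo.max())/2,y1+.5,zt); d=(k-e)[:2]; n=np.hypot(*d); d/=n
    C=e[:2]+.008*d; yaw=np.arctan2(d[1],d[0]); print('block',C.round(4),'yaw',np.rad2deg(yaw).round(1),'to collar',n.round(4)); return C,yaw
def pick(C,y):
    env.grip(.04,100); env.reach([*C,.15],Q(y)); env.movel([*C,.0915],.1); env.grip(0); s=st(); env.movel([*s['tcp_pos'][:2],.2],.15); return st()
E
python3 - <<'E'
from h import *
import pickle
c=pickle.load(open('pics/w5.pkl','rb')); im=cv2.imread('pics/w5.png')
for k in ('red','blue','yellow'): find(c,im,k)
env.reach([.49,-.235,.32],Q(0)); c,im,d=look('w16')
print('now')
for k in ('blue','yellow'):
  try: T=find(c,im,k)
  except Exception as e: print(k,e)
E
```

```text
red [([316, 236, 17, 23, 338], [0.437, -0.237, 0.02]), ([315, 152, 8, 11, 68], [0.522, -0.231, 0.02])]
block [ 0.4398 -0.2364] yaw 3.6 to collar 0.0894
blue [([245, 228, 19, 21, 350], [0.446, -0.172, 0.02]), ([250, 142, 9, 11, 77], [0.531, -0.175, 0.02])]
block [ 0.4494 -0.1736] yaw -0.3 to collar 0.0883
yellow [([387, 231, 20, 23, 373], [0.443, -0.305, 0.02]), ([386, 147, 9, 11, 78], [0.526, -0.294, 0.02])]
block [ 0.4448 -0.3028] yaw 5.4 to collar 0.0889
now
blue [([245, 228, 19, 21, 352], [0.446, -0.172, 0.02]), ([249, 143, 10, 10, 72], [0.531, -0.175, 0.02])]
block [ 0.4494 -0.1737] yaw -0.3 to collar 0.0882
yellow [([387, 231, 20, 23, 377], [0.443, -0.305, 0.02]), ([386, 147, 9, 11, 77], [0.527, -0.294, 0.02])]
block [ 0.4448 -0.303 ] yaw 5.4 to collar 0.089
```

```bash
cat >> h.py <<'E'
def eye_grip2(lane,ex=30):
    env.grip(.03); s=env.get_state(); p=H.inv().apply(s['tcp_pos']-[hx,hy,0])*1e3
    env.movel(hp(p[0],p[1],150),.2); env.grip(.045,100); env.movel(hp(ex,lane,160),.2,rot=Q(ha))
    c,im,d=look('e%d'%abs(lane)); C,_=cloud(c,d); B=box(C,8,50,lane-20,lane+20,31,44); rep('ring on ledge',B); rep('block',box(C,-85,-45,lane-12,lane+12,46,70))
    env.movel(hp(ex,lane,103),.1); env.grip(0); return st()
PRE=[(30,33,0),(29.5,45,6.3),(29,58.5,13.8),(40,58.5,12.7),(46,58.5,12.2),(56,58.5,11.2),(66.5,58.5,10.2)]
DOWN=[(66.5,52,7.5),(66.5,45,4.5),(66.3,40,2.5),(66,36.5,1.6)]
E
python3 - <<'E'
from h import *
s=pick(np.array([.4494,-.1737]),np.deg2rad(-.8))
if s['opening']>.01:
    hook(-35)
    s=eye_grip2(-35)
E
```

```text
t 39.4 tcp [ 0.4498 -0.1739  0.0924] F [-1.6  1.6  7.7] open 0.013
t 40.3 tcp [ 0.4494 -0.1734  0.1994] F [-0.1 -0.9 -1. ] open 0.0129
t 43.0 tcp [0.468  0.0767 0.1154] F [-1.1 -0.   6.6] open 0.013
contact True [-68.1 -35.1 115.4]
ring on ledge 2497 [[9.3, -49.6, 31.7], [28.2, -35.3, 37.5], [43.5, -21.5, 39.4]]
block 1059 [[-74.6, -43.2, 46.1], [-62.5, -35.7, 56.1], [-49.2, -28.1, 57.8]]
t 45.6 tcp [0.5664 0.0696 0.1041] F [-1.3 -0.2  5.6] open 0.0259
```

Run:
```python
from h import *
ok=tail(-35,PRE); where()
if ok:
    ok=tail(-35,DOWN); where(); st()
```

```text
eye-> [30. 33.  0.] False F [ 0.6 -1.5 -0.5] open 0.0257 t 45.9
eye-> [29.5 45.   6.3] False F [-0.1  0.1  0.7] open 0.0254 t 46.3
eye-> [29.  58.5 13.8] False F [0.6 0.3 0.2] open 0.0257 t 46.7
eye-> [40.  58.5 12.7] False F [-2.8  0.9 -1.1] open 0.0259 t 47.0
eye-> [46.  58.5 12.2] False F [-3.9  1.2 -0.8] open 0.0258 t 47.3
eye-> [56.  58.5 11.2] False F [-4.1  0.4 -1.9] open 0.0256 t 47.6
eye-> [66.5 58.5 10.2] False F [-6.7  0.1 -2.2] open 0.0255 t 48.0
tilt 10.1 eye by tool [ 65.1 -35.   57.9]
eye-> [66.5 52.   7.5] False F [-5.4  0.7 -1.8] open 0.0254 t 48.2
eye-> [66.5 45.   4.5] False F [-5.   0.9 -0.9] open 0.0259 t 48.5
eye-> [66.3 40.   2.5] False F [-4.4  0.6  0.1] open 0.0252 t 48.8
eye-> [66.  36.5  1.6] False F [-6.   0.8  3.8] open 0.0256 t 49.0
tilt 1.7 eye by tool [ 66.  -35.   37.1]
t 49.0 tcp [0.5998 0.0673 0.1081] F [-5.9  1.2  3.8] open 0.0256
```

Blue is stretched and seated against its flange. I release it, check it, and look at the bin for yellow.

Run:
```python
from h import *
env.grip(.045); env.movel(hp(65,-35,200),.2); check(-35,'w17')
env.reach([.49,-.235,.32],Q(0)); c,im,d=look('w18'); T=find(c,im,'yellow'); st()
```

```text
post 178 [[59.9, -39.6, 50.3], [65.1, -35.1, 51.8], [69.6, -30.6, 53.4]]
ring top 994 [[41.6, -48.9, 39.1], [60.9, -35.1, 41.8], [76.7, -21.2, 43.7]]
ring low? 48 [[54.0, -48.4, 33.2], [66.2, -34.7, 36.0], [77.1, -21.1, 37.9]]
block 530 [[-65.9, -43.2, 47.4], [-53.1, -35.8, 59.3], [-41.5, -28.4, 61.1]]
yellow [([387, 231, 20, 23, 375], [0.443, -0.305, 0.02]), ([386, 147, 9, 11, 79], [0.527, -0.294, 0.02])]
block [ 0.4449 -0.3028] yaw 5.4 to collar 0.089
t 52.0 tcp [ 0.491  -0.2332  0.3196] F [0.6 0.7 0.3] open 0.0449
```

Run:
```python
from h import *
s=pick(np.array([.4452,-.3028]),np.deg2rad(5.6))
if s['opening']>.01:
    r=hook(-95)
    if env.get_state()['tcp_pos'][2]<.118: s=eye_grip2(-95)
    else: print('NOT SEATED')
```

```text
t 54.0 tcp [ 0.4456 -0.3031  0.0924] F [0.4 1.3 5.7] open 0.013
t 54.9 tcp [ 0.4452 -0.3026  0.1993] F [-0.1  0.3 -0.7] open 0.0133
t 57.8 tcp [0.4637 0.0168 0.1154] F [-1.5  0.7  7.4] open 0.0131
contact True [-68.1 -95.1 115.4]
ring on ledge 2524 [[9.7, -109.6, 31.9], [28.8, -95.7, 37.6], [44.7, -81.4, 39.5]]
block 1094 [[-74.5, -103.2, 46.1], [-61.6, -95.7, 56.2], [-48.4, -88.1, 57.8]]
t 60.5 tcp [0.5621 0.0097 0.1042] F [-1.9 -0.1  5.6] open 0.026
```

Run:
```python
from h import *
ok=tail(-95,PRE); where()
if ok:
    ok=tail(-95,DOWN); where()
    env.grip(.045); env.movel(hp(65,-95,200),.2); check(-95,'w19')
    env.reach(hp(20,0,320),Q(ha)); env.dwell(.2); c,im,d=look('w20'); C,_=cloud(c,d)
    for l in (25,-35,-95):
        rep('post%d'%l,box(C,55,78,l-7,l+7,48,56)); rep('ring',box(C,40,85,l-18,l+18,38,46)); rep('blocktop',box(C,-75,-50,l-7,l+7,52,70))
    rep('ball',box(C,-70,40,75,102,60,80)); st()
    cv2.imwrite('pics/w20c.png',cv2.resize(im[40:340,130:530],None,fx=2,fy=2))
```

```text
eye-> [30. 33.  0.] False F [ 0.2 -0.1 -0.7] open 0.0258 t 60.8
eye-> [29.5 45.   6.3] False F [-0.1  0.3 -0.4] open 0.0259 t 61.1
eye-> [29.  58.5 13.8] False F [-0.3  0.8 -0.3] open 0.026 t 61.5
eye-> [40.  58.5 12.7] False F [-3.4 -0.1 -1.1] open 0.0258 t 61.9
eye-> [46.  58.5 12.2] False F [-4.6  0.5  0.1] open 0.0257 t 62.2
eye-> [56.  58.5 11.2] False F [-6.4  0.9 -1.5] open 0.0258 t 62.5
eye-> [66.5 58.5 10.2] False F [-6.2  0.4 -1.9] open 0.0258 t 62.8
tilt 10.1 eye by tool [ 65.1 -95.   57.9]
eye-> [66.5 52.   7.5] False F [-6.1  0.3 -0.7] open 0.0255 t 63.1
eye-> [66.5 45.   4.5] False F [-6.2  1.2 -1.1] open 0.0257 t 63.4
eye-> [66.3 40.   2.5] False F [-6.9 -0.4  0.6] open 0.0257 t 63.6
eye-> [66.  36.5  1.6] False F [-8.4 -0.1  6.3] open 0.0257 t 63.9
tilt 1.7 eye by tool [ 65.7 -95.3  37.1]
post 179 [[59.9, -99.4, 50.2], [65.1, -95.0, 51.9], [69.6, -90.5, 53.3]]
ring top 985 [[41.5, -108.8, 38.9], [60.8, -94.9, 41.7], [76.0, -81.1, 43.9]]
ring low? 64 [[53.8, -108.8, 33.3], [69.8, -96.9, 35.8], [77.1, -84.2, 37.8]]
block 532 [[-65.8, -103.1, 47.6], [-53.2, -95.7, 59.2], [-41.9, -88.3, 61.0]]
post25 173 [[57.0, 19.1, 49.4], [62.6, 23.8, 52.3], [67.2, 28.6, 54.1]]
ring 886 [[41.5, 9.8, 39.3], [60.1, 24.0, 44.2], [74.6, 38.4, 45.8]]
blocktop 309 [[-66.6, 18.1, 52.6], [-57.1, 24.9, 58.8], [-50.6, 31.3, 60.4]]
post-35 158 [[60.1, -38.9, 49.8], [65.0, -34.1, 51.7], [69.6, -29.5, 53.3]]
ring 884 [[41.5, -48.3, 39.2], [61.3, -34.6, 41.8], [76.6, -21.0, 43.6]]
blocktop 328 [[-65.9, -41.9, 53.2], [-56.6, -35.0, 59.7], [-50.2, -28.1, 61.2]]
post-95 159 [[60.3, -99.0, 48.5], [65.1, -94.2, 51.5], [69.8, -89.9, 53.0]]
ring 922 [[41.7, -108.5, 38.7], [60.9, -93.7, 41.5], [76.2, -80.0, 43.6]]
blocktop 315 [[-66.3, -101.6, 53.3], [-56.9, -94.8, 59.7], [-50.3, -88.2, 61.1]]
ball 533 [[-44.8, 78.3, 65.1], [-33.8, 86.4, 74.3], [-26.6, 96.4, 78.3]]
t 66.3 tcp [0.5583 0.104  0.3199] F [ 0.1 -0.4  0.1] open 0.0454
```

View pics/w20c.png

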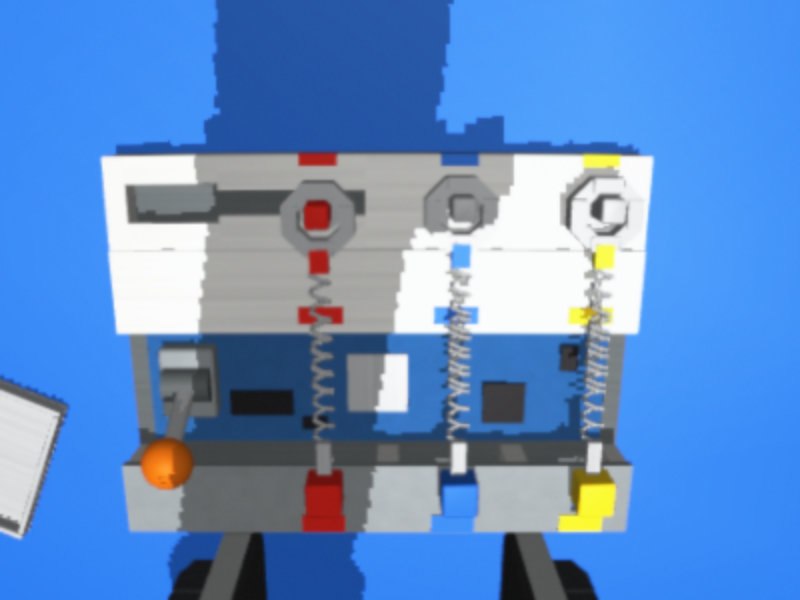

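The picture shows all three rings round their posts (316,214), (461,208) and (604,210), with their blocks on the bar. The lever is still at the jaw side with its ball at (166,464). I push it over.

Run:
```python
from h import *
env.dwell(.3); env.grip(0)
env.reach(hp(-80,88,200),Q(ha)); env.movel(hp(-80,88,127),.15)
for x in (-50,-30,-15,-6,-1):
    r=env.movel(hp(x,88,127),.08,stop_force=12); s=env.get_state(); print(x,r,s['force'].round(1),(H.inv().apply(s['tcp_pos']-[hx,hy,0])*1e3).round(1))
    if r: break
p=H.inv().apply(env.get_state()['tcp_pos']-[hx,hy,0])*1e3
env.movel(hp(p[0]-12,88,127),.1); env.movel(hp(p[0]-12,88,220),.2)
env.reach(hp(20,0,320),Q(ha)); env.dwell(.2); c,im,d=look('w21'); C,_=cloud(c,d)
rep('ball',box(C,-70,40,72,104,50,85))
for l in (25,-35,-95):
    rep('post%d'%l,box(C,55,78,l-7,l+7,48,56)); rep('ring',box(C,40,85,l-18,l+18,38,46)); rep('blocktop',box(C,-75,-50,l-7,l+7,52,70))
st(); cv2.imwrite('pics/w21c.png',cv2.resize(im[40:340,130:530],None,fx=2,fy=2))
```

```text
-50 False [-0.9 -0.  -0.2] [-49.5  87.9 127.1]
-30 False [0.4 0.2 0.4] [-29.6  87.8 127. ]
-15 False [0.2 0.1 0.7] [-14.5  87.9 127. ]
-6 True [-2.1  0.8  1. ] [-10.3  88.  125.5]
ball 574 [[2.5, 78.2, 62.1], [13.2, 86.2, 69.8], [21.3, 96.6, 73.3]]
post25 176 [[57.2, 19.0, 48.9], [62.3, 23.6, 52.4], [67.2, 28.4, 54.0]]
ring 865 [[41.7, 10.3, 39.8], [59.5, 24.4, 44.2], [74.7, 38.2, 45.8]]
blocktop 307 [[-66.5, 18.6, 52.9], [-56.7, 24.8, 58.9], [-50.5, 31.6, 60.4]]
post-35 164 [[60.6, -38.8, 49.3], [65.3, -34.0, 51.8], [69.9, -29.4, 53.5]]
ring 879 [[42.1, -48.5, 39.5], [60.9, -34.6, 41.8], [76.2, -20.9, 43.5]]
blocktop 327 [[-66.0, -41.8, 53.0], [-56.5, -35.0, 59.6], [-50.2, -28.2, 61.4]]
post-95 171 [[60.3, -99.2, 49.2], [65.1, -93.9, 51.5], [69.9, -89.3, 53.6]]
ring 927 [[41.1, -108.8, 38.9], [60.7, -93.6, 41.5], [76.0, -80.0, 43.7]]
blocktop 324 [[-66.0, -101.7, 52.7], [-56.5, -94.9, 59.6], [-50.5, -88.2, 61.2]]
t 71.7 tcp [0.5578 0.1067 0.3187] F [-0.  -0.1 -0.1] open -0.0003
```

View pics/w21c.png

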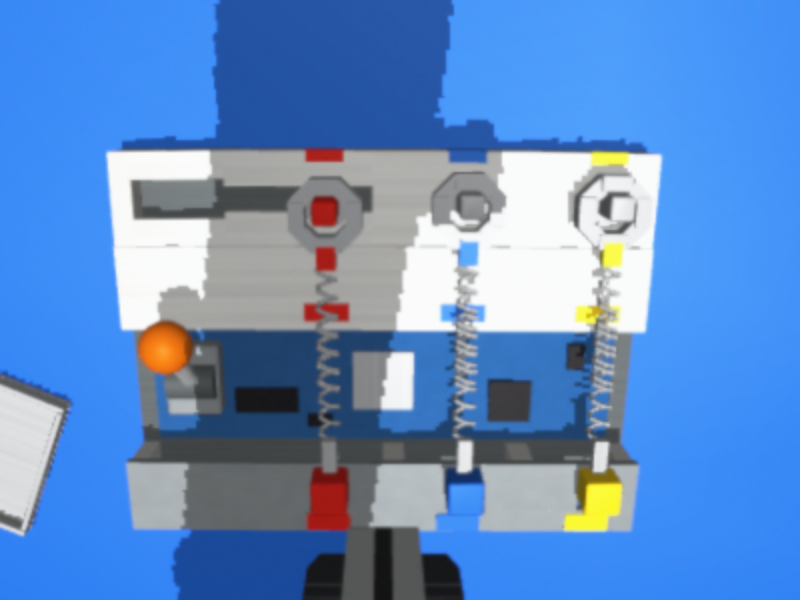

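The ball now spans x = 2.5 to 21 mm with its top at 73 mm, so the lever is at its end stop. The springs are unchanged.

```bash
python3 -c "
from h import *
env.dwell(.5); job.job_done(); st()"
```

```text
the job is handed in; nothing more can be done
the job is handed in; nothing more can be done
```

I completed the whole sequence and handed the job in after about 72 s of robot time; the system gives no verdict, so these are my own checks.

**What I did:**
- The stud went through the window, along to the red lane and a quarter turn.
- The red, blue and yellow springs were each hooked into their hole and stretched onto their post.
- I then pushed the lever over until it stopped.

**Last checks (depth image and picture):**
- **Rings:** all three are round their posts, with tops at about 44 mm (red) and 42 mm (blue, yellow). Centres are about 3–4 mm from their posts.
- **Blocks:** all are caught in their holes with tops at about 59–60 mm. That puts the block centres roughly 11–12 mm above the hole mouths, inside the 14 mm limit.
- **Lever:** the ball is at holder x ≈ 12 mm with its top at 73 mm, which matches the end stop.

**What went wrong or disagreed:**
- The first two tries at the red eye ran into the stud and were halted by the force stop. I backed off, tilted the spring while slack and went over higher, which worked.
- The red stud's top leans about 3 mm towards the jaw under the pull, so its ring sits about 2 mm higher than the others; this is still within tolerance.
- I did not re-measure the pot, phone or jar; the arm never went near them.

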